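# Fit the dial to the optical test set and hold it pressed

## Robot

A 6-joint arm with a two-finger parallel gripper is mounted at the origin on the work surface. World frame = base frame: x ahead of the robot, y to its left, z up, the work surface at z = 0. Lengths are in m, angles in rad, forces in N, time in s.
With the tool pointing down it reaches from about 0.3 to 0.825 m from the base axis. Payload 5.4 kg.
Tool frame: the origin (TCP) lies midway between the tips of the shut fingers; the grasp point (between the pads) lies 19 mm behind it; x points along the fingers, y is the direction in which the jaws open and shut, and the axes are right-handed (so a half turn about x gives the same grasp; the last joint's range is limited). The gripper opens to 92 mm and grips with 3 to 60 N. Pads are 20 mm wide; open, the fingers measure 128 mm over their backs; the gripper's body (75 mm by 189 mm) begins 69 mm behind the grasp point.
Start: joints at [0.957, 0.158, 1.597, -0, 1.386, -0.21], TCP at [0.226, 0.529, 0.215] pointing down, gripper open.
Joint ranges: [-2.91, 2.91], [-0.94, 2.29], [0.18, 2.7], [-1.29, 4.43], [0.17, 2.64], [-3, 3]. Speed limits (rad/s): [2.57, 2.57, 3.14, 3.14, 3.14, 3.14].

## Interface

Orientations are given as a rotation vector (axis times angle).
In Python, from station import manip gives the robot as it stands.
- The arm moves only by the tool carry_out, never from a script. Its argument "series" is a list that holds one entry, the list of rows, each a list of 7 numbers: the closure, from 0 (fully open) to 1 (shut), then the shift along the tool's x, y, z in m, then the turn, a rotation vector about the tool's x, y, z in degrees. A call has exactly 8 rows; each row is the pose to reach, as a shift and turn from the pose commanded when the call began, along the tool's axes at that moment; what a row does not reach only later rows make up. A row lasts 1/8 s, in which the tool goes at most 62.5 mm and 10.7 degrees, less where a joint would pass 70% of its speed; a pose out of reach is approached as far as the arm can. A call with a gripper value outside its range is refused whole. The fingers move at their own pace and stop on an object; "grip_force" is the grip in N (left out, the last holds). Time passes only in rows, so rows that repeat a pose let the fingers close, or fill a call up. It gives the time, the measured TCP pose, the force and the opening at its end, in the units of the state.
- manip.read_state(): the state, without advancing time (a new reading comes with each control period).
- manip.snapshot(name): name is "side" or "top"; returns the picture (400x640x3 uint8, blue, green, red); there is no depth.
- manip.get_calibration(name): a dict with "camera_matrix" (3x3 intrinsics, pixels), "R" (3x3) and "t" (3): a world point X has camera coordinates R X + t. Camera axes: x right, y down, z forward; pixel columns grow to the right and rows downward; lengths in m; the calibration is good to about 2 mm. A picture is of the moment at which its call begins. get_calibration takes no time and is no camera call.
- manip.job_done(): hands the job in, once; it reports no verdict.
The state is a dict: "t": time; "qpos": joint angles; "joint_velocities": joint speeds; "joint_torque": joint torques, N m; "ee_pos": TCP position; "eef_rot": TCP orientation; "contact_force": force on the tool from outside, world axes, zero at the start; "wrist_torque": the same for the moment, N m; "opening": opening from 0.0 (shut) to 1.0 (fully open).
Only numpy, scipy, OpenCV 4.12 (cv2) and the standard library are available. Lean on these libraries where they do the work, as an engineer would, in place of code of your own. Each camera call takes 0.05 s, during which the arm holds its last target.

## Task

The grey desktop optical test set still has the red transit cap over its bare dial shaft: lift the cap off and stand it upright, open end down, in the empty pocket of the parts tray. Then fit the large black dial knob: turn it so that its flat matches the flat of the shaft, push it fully home, and keep it pressed down against its spring to zero the instrument; finish while you are still holding the dial down. Leave the other things on the desk where they are.

Things in the scene. Friction and masses are not known exactly. Their poses are not given: they have to be found in the camera images.
- knob: Large black fluted dial knob, 36 mm diameter, 25 mm high, weighted metal core, about 110 g, standing upright on the blue mat (mat 2 mm thick). Origin: centre of its underside, z up. In the underside is a D-shaped bore, 11.2 mm diameter, flat 3.1 mm from the axis, 17.5 mm deep, with a 0.9 mm lead-in. The flat lies on the knob's +x side; a white pointer line on its top and side points along +x too.
- shaft_seat (a point): Centre of the top of the dark steel collar (26 mm diameter) on the dial shaft, 58 mm above the desk unpressed; a knob fully home rests its underside here. z up along the shaft. The aluminium D-shaft rises 16 mm above it: 10 mm diameter, flat 2.5 mm from the axis on the +x side, tip bevelled 0.7 mm. White collar mark points along +x. Collar and shaft turn stiffly together (0.015 N m).
- dial_press (a joint): How far the shaft is pressed down, in m: 0 released, 0.003 fully pressed. Spring-loaded: starts to move at about 3 N, fully pressed at about 6.5 N, springs back when let go.
- cap: Red plastic transit cap, loose over the shaft at the start: an upright tube closed at the top, 22 mm outer and 17 mm inner diameter, 32 mm high, 15 g. Origin: centre of its open lower end, which rests on the collar; z up.
- cap_pocket (a point): Centre of the floor of the empty end pocket of the slate-grey parts tray, 3 mm above the desk; z up, x and y along the pocket's walls. Pocket 51 mm along x by 56 mm along y inside, walls 3 mm thick rising 11 mm above its floor. The tray is fixed; its other pockets, on the +x side, hold screws and coloured plugs.
- testset: The optical test set, fixed to the desk: light grey housing 200 mm (x) by 260 mm (y); flat deck 50 mm high over its -x part, sloping display hood up to 86 mm high over its last 68 mm on the +x side. The dial shaft stands on the deck at x = -40, y = -55 mm. Origin: centre of the underside, z up.
- small_knob: Small white knob, 24 mm diameter, 14 mm high, on the blue mat; not needed. Origin: centre of its underside.
- transceiver: Steel plug-in optical transceiver with blue bail, 56 x 14 x 9 mm, on the desk; not needed. Origin: centre of its underside, x along it.
- cleaner: Pale connector-cleaner stick with green band, 140 x 20 x 17 mm, on the desk; not needed. Origin: centre of its underside, x along it.
- driver: Small dark red screwdriver, 150 mm long, on the desk; not needed. Origin: underside, x along it towards the tip.
- bottle: Pale bottle with blue cap, 54 mm diameter, 150 mm high, on the desk; not needed. Origin: centre of its underside.
- tester: Grey hand tester, 105 x 58 x 26 mm, on the desk; not needed. Origin: centre of its underside.
- mouse: Black computer mouse, 112 x 62 x 35 mm, on the desk; not needed. Origin: centre of its underside.
Things that resemble listed ones, but are neither listed nor needed, are in the scene too. There is more than one size of the knob; the one meant has the size given above. Of the things that look like the part that bears cap_pocket, the largest one is meant.

How it is judged:
By the outcome, as a careful person would: the job done as asked, in the order asked, and still so for the second after the job is handed in, while the arm keeps its last pose, push and grip.
It also fails if it takes over 58 s, if anything falls off the work surface, if the arm or the gripper's body presses on something with over 40 N, if the wrist force passes 120 N, or if a joint passes its speed limit or range.

## Working session

There is one attempt and no reset: what is moved stays moved. The work goes in short steps, Python scripts to look and compute and a tool call to move; the robot and the scene stay as the last step left them, time stands still between calls to the robot, and variables do not carry over. Pictures are saved under pics/ and viewed, and the job is handed in when it is done.

Besides the shell and the picture viewer there is one more tool, called after ">>>" as name(argument=value, ...), one argument or row to a line, values as JSON. carry_out: Moves the arm, as the interface text tells. Its arguments: {"type":"object","properties":{"series":{"type":"array","items":{"type":"array","items":{"type":"array","items":{"type":"number"}}}},"grip_force":{"type":"number"}},"required":["series"]}

```bash
ls; mkdir -p pics
python3 - <<'E'
from station import manip
import cv2
for n in("side","top"):
    im=manip.snapshot(n); cv2.imwrite(f"pics/{n}0.png",im)
    c=manip.get_calibration(n); print(n,c)
print(manip.read_state())
E
```

```text
pics
side {'camera_matrix': array([[429.77317268,   0.        , 324.79038681],
       [  0.        , 429.77317268, 199.84436034],
       [  0.        ,   0.        ,   1.        ]]), 'R': array([[-0.99445257, -0.10370023, -0.01761644],
       [-0.03943503,  0.52282567, -0.85152698],
       [ 0.09751387, -0.84610849, -0.52401476]]), 't': array([0.49871273, 0.07139765, 1.25310338])}
top {'camera_matrix': array([[453.77901567,   0.        , 321.72243531],
       [  0.        , 453.77901567, 199.66009473],
       [  0.        ,   0.        ,   1.        ]]), 'R': array([[ 0.02655081, -0.99943337,  0.02068805],
       [-0.98018242, -0.03009237, -0.19579803],
       [ 0.19630964, -0.01507947, -0.980426  ]]), 't': array([-0.03771162,  0.49098101,  1.29922164])}
{'t': 0.1, 'qpos': array([ 9.56900785e-01,  1.58935059e-01,  1.59806493e+00, -3.48002145e-06,
        1.38618780e+00, -2.10140229e-01]), 'joint_velocities': array([ 1.58138368e-03, -1.28158716e-03, -1.08687684e-03, -1.47432339e-04,
        7.72103439e-05, -2.39171426e-04]), 'joint_torque': array([-4.34873737e-04, -3.86507463e+01, -3.22958922e+01,  7.02368980e-02,
        3.40316934e-02, -5.87872910e-05]), 'ee_pos': array([0.225626  , 0.52829559, 0.21376673]), 'eef_rot': array([ 0.31559021,  1.54813052, -0.31790135]), 'contact_force': array([ 0.12886341, -0.59645933, -0.41100159]), 'wrist_torque': array([-0.056731  , -0.03291392,  0.00471837]), 'opening': 1.0009328229092356}
```

View pics/side0.png

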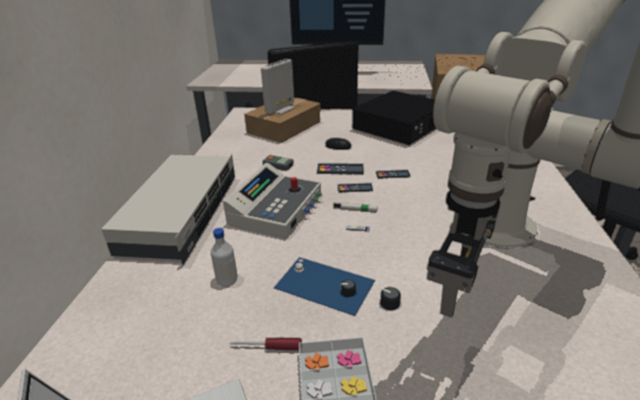

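View pics/top0.png

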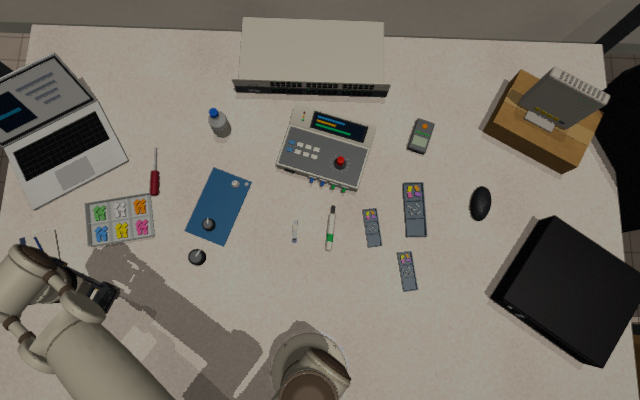

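The top view shows the test set with its red cap at (340,162), black knobs at (208,224) on the mat and (197,257) off the mat, and slate trays at (414,209), (372,227) and (406,270). I'll enlarge these areas.

```bash
cat > h.py <<'E'
import numpy as np, cv2
from station import manip
from scipy.spatial.transform import Rotation as Rot
def crop(f,x0,y0,w,h,s,out):
    im=cv2.imread(f)[y0:y0+h,x0:x0+w]; cv2.imwrite(out,cv2.resize(im,None,fx=s,fy=s,interpolation=cv2.INTER_CUBIC))
def ray(n,u,v):
    c=manip.get_calibration(n);K,R,t=c["camera_matrix"],c["R"],c["t"]
    return -R.T@t, R.T@np.linalg.solve(K,[u,v,1.])
def atz(n,u,v,z):
    o,d=ray(n,u,v); return o+d*(z-o[2])/d[2]
def proj(n,X):
    c=manip.get_calibration(n); p=c["camera_matrix"]@(c["R"]@np.asarray(X,float)+c["t"]); return p[:2]/p[2]
def tri(u1,u2):
    o1,d1=ray("top",*u1);o2,d2=ray("side",*u2)
    A=np.c_[d1,-d2];s=np.linalg.lstsq(A,o2-o1,rcond=None)[0]
    a,b=o1+d1*s[0],o2+d2*s[1]; return (a+b)/2,np.linalg.norm(a-b)
E
python3 - <<'E'
from h import *
crop("pics/top0.png",270,100,110,95,7,"pics/c1.png")
crop("pics/top0.png",180,160,80,115,5,"pics/c2.png")
crop("pics/top0.png",355,175,80,120,5,"pics/c3.png")
crop("pics/side0.png",220,160,110,80,7,"pics/c4.png")
crop("pics/side0.png",270,250,140,70,5,"pics/c5.png")
crop("pics/side0.png",310,155,110,45,7,"pics/c6.png")
E
```

```text
(no output)
```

View pics/c1.png

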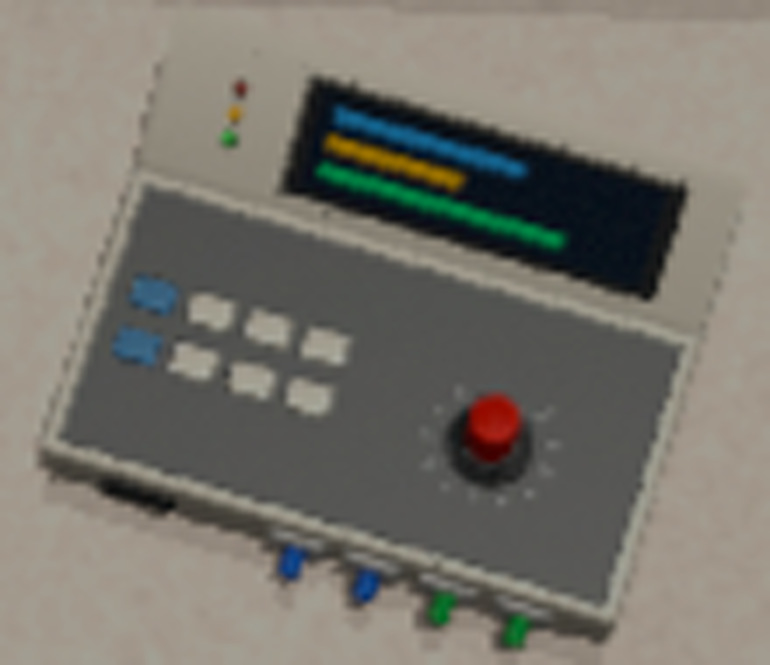

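View pics/c2.png

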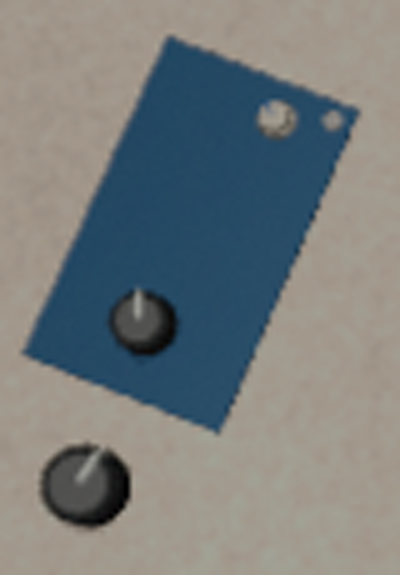

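View pics/c3.png

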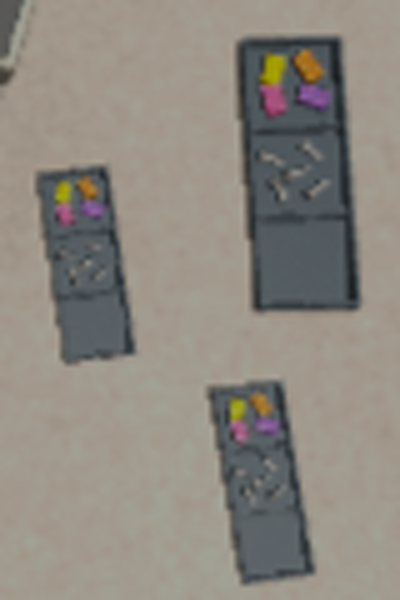

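View pics/c4.png

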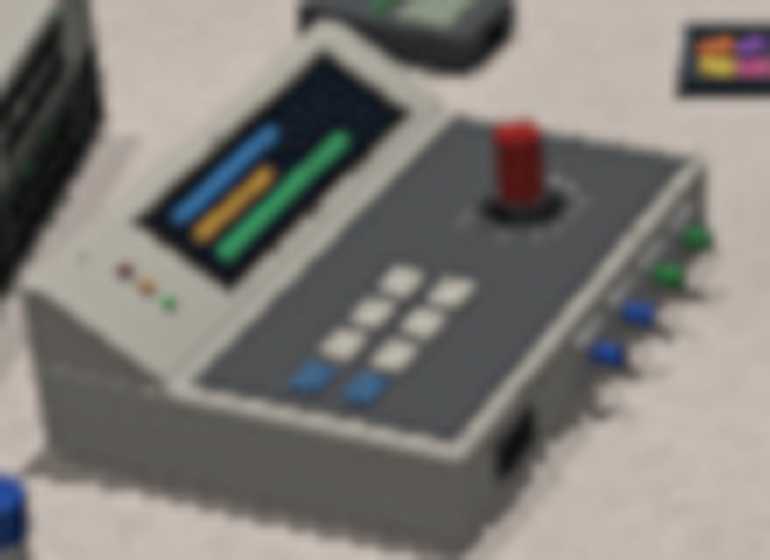

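View pics/c5.png

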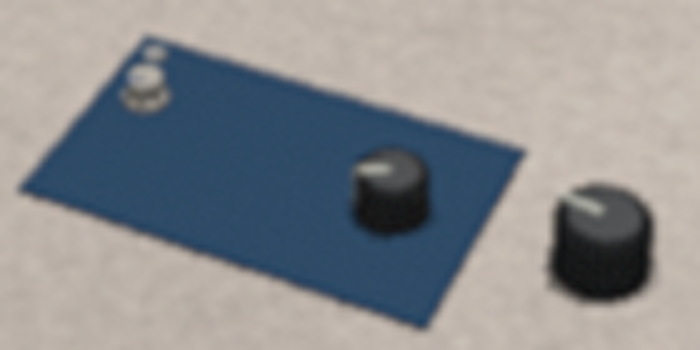

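View pics/c6.png

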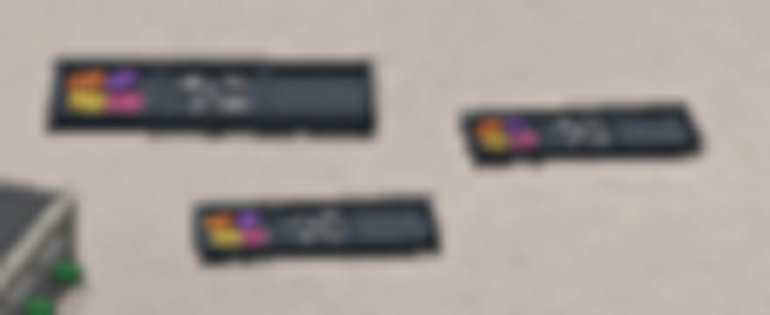

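```bash
cat >> h.py <<'E'
def un(x,y,x0,y0,s): return ((x+.5)/s-.5+x0,(y+.5)/s-.5+y0)
E
python3 - <<'E'
from h import *
np.set_printoptions(precision=4,suppress=True)
a=un(494,415,270,100,7)
print("cap top@.09",atz("top",*a,.09), "collar",atz("top",*un(488,447,270,100,7),.058))
b=un(518,130,220,160,7); print("cap side@.09",atz("side",*b,.09),tri(a,b))
c=un(520,205,220,160,7); print("collar side",atz("side",*c,.058))
# testset
P={k:atz("top",*un(*v,270,100,7),.05)[:2] for k,v in dict(fl=(45,452),fr=(610,622),bl=(143,178),br=(693,345)).items()}
print(P)
for p,q in (("fl","fr"),("bl","br"),("fl","bl"),("fr","br")):
    d=P[q]-P[p];print(p,q,np.linalg.norm(d),np.degrees(np.arctan2(d[1],d[0])))
# knob
t=atz("top",*un(138,319,180,160,5),.027); print("knob top",t)
print("knob side",atz("side",*un(393,170,270,250,5),.027))
p0=atz("top",*un(138,318,180,160,5),.027);p1=atz("top",*un(138,290,180,160,5),.027);d=p1-p0
print("knob yaw top",np.degrees(np.arctan2(d[1],d[0])))
p0=atz("side",*un(390,170,270,250,5),.027);p1=atz("side",*un(357,171,270,250,5),.027);d=p1-p0
print("knob yaw side",np.degrees(np.arctan2(d[1],d[0])))
# pocket (outer rim corners z=.014)
for v in ((240,40),(340,38),(358,307),(255,309)): print("tray", atz("top",*un(*v,355,175,5),.014))
s=manip.read_state(); R=Rot.from_rotvec(s["eef_rot"]).as_matrix();print(R)
E
```

```text
cap top@.09 [ 0.6073 -0.0738  0.09  ] collar [ 0.6025 -0.0733  0.058 ]
cap side@.09 [ 0.6043 -0.0725  0.09  ] (array([ 0.606 , -0.0739,  0.0896]), np.float64(0.002825416003819775))
collar side [ 0.6035 -0.0618  0.058 ]
{'fl': array([0.5964, 0.1168]), 'fr': array([ 0.5291, -0.1273]), 'bl': array([0.7219, 0.0798]), 'br': array([ 0.6536, -0.162 ])}
fl fr 0.25318582658389766 -105.41655302643011
bl br 0.25120337650503505 -105.77383917626395
fl bl 0.13089284935361434 -16.4448668572471
fr br 0.129305826050158 -15.57683868718479
knob top [0.4138 0.3145 0.027 ]
knob side [0.4127 0.3158 0.027 ]
knob yaw top 4.33750879665014
knob yaw side 7.370674338394781
tray [ 0.5601 -0.2721  0.014 ]
tray [ 0.5634 -0.3341  0.014 ]
tray [ 0.3968 -0.3422  0.014 ]
tray [ 0.3938 -0.2798  0.014 ]
[[-0.0009  0.3929  0.9196]
 [-0.0013  0.9196 -0.3929]
 [-1.     -0.0016 -0.0003]]
```

```bash
cat >> h.py <<'E'
def go(pos,psi):
    s=manip.read_state(); R0=Rot.from_rotvec(s["eef_rot"]); p=np.radians(psi)
    y=np.array([np.cos(p),np.sin(p),0]); x=np.array([0,0,-1.]); z=np.cross(x,y)
    R1=Rot.from_matrix(np.c_[x,y,z])
    d=R0.inv().apply(np.array(pos)-s["ee_pos"]); r=(R0.inv()*R1).as_rotvec(degrees=True)
    m=R0.as_matrix()
    print("t",s["t"],"pos",s["ee_pos"].round(4),"psi",np.degrees(np.arctan2(m[1,1],m[0,1])).round(2),"xaxis",m[:,0].round(4),"F",s["contact_force"].round(2),"T",s["wrist_torque"].round(3),"open",round(s["opening"],3))
    print("shift mm",(d*1e3).round(1),"turn",r.round(2),"dist",np.linalg.norm(d).round(3),"q",s["qpos"].round(2))
E
python3 - <<'E'
from h import *
go((.6045,-.0742,.16),74)
E
```

```text
t 0.1 pos [0.2256 0.5283 0.2138] psi 66.87 xaxis [-9.0e-04 -1.3e-03 -1.0e+00] F [ 0.13 -0.6  -0.41] T [-0.057 -0.033  0.005] open 1.001
shift mm [  54.2 -405.1  585.1] turn [-7.13 -0.02  0.09] dist 0.714 q [ 0.96  0.16  1.6  -0.    1.39 -0.21]
```

>>> carry_out(
  series=[
    [[0,0,-34,49,-1,0,0],[0,0,-68,98,-2,0,0],[0,0,-102,147,-3,0,0],[0,0,-136,196,-4,0,0],[0,0,-170,245,-5,0,0],[0,0,-204,294,-6,0,0],[0,0,-238,343,-7,0,0],[0,0,-272,392,-7,0,0]],
  ],
)

```text
t: 1.1
ee_pos: [0.4922, 0.1033, 0.2144]
eef_rot: [0.221, 1.56, -0.221]
contact_force: [0.7, 0.2, -0.7]
opening: 1.0
```

The shifts are in metres and I wrote millimetres. The per-row limit capped it along the intended direction, so no harm was done. I'll use metres from here on.

Run:
```python
from h import *
go((.6045,-.0742,.16),74)
```

```text
t 1.1 pos [0.4922 0.1033 0.2144] psi 73.86 xaxis [-2.e-04  3.e-04 -1.e+00] F [ 0.67  0.16 -0.69] T [ 0.065 -0.015  0.064] open 1.0
shift mm [  54.3 -139.3  157.2] turn [-0.14 -0.02 -0.01] dist 0.217 q [-0.03 -0.03  1.8   0.    1.38 -1.32]
```

>>> carry_out(
  series=[
    [[0,0,-0.035,0.039,0,0,0],[0,0,-0.07,0.079,0,0,0],[0,0.02,-0.105,0.118,0,0,0],[0,0.04,-0.139,0.157,0,0,0],[0,0.054,-0.139,0.157,0,0,0],[0,0.054,-0.139,0.157,0,0,0],[0,0.054,-0.139,0.157,0,0,0],[0,0.054,-0.139,0.157,0,0,0]],
  ],
)

```text
t: 2.1
ee_pos: [0.6042, -0.0711, 0.1619]
eef_rot: [0.22, 1.558, -0.22]
contact_force: [-0.1, -0.0, -0.2]
opening: 1.003
```

Run:
```python
from h import *
go((.6045,-.0742,.16),74)
for n in("side","top"):
    im=manip.snapshot(n); cv2.imwrite(f"pics/{n}1.png",im)
crop("pics/top1.png",270,80,140,110,5,"pics/d1.png")
crop("pics/side1.png",220,110,140,110,5,"pics/d2.png")
```

```text
t 2.1 pos [ 0.6042 -0.0711  0.1619] psi 73.94 xaxis [ 1.8e-03 -5.0e-04 -1.0e+00] F [-0.11 -0.03 -0.16] T [-0.033 -0.03   0.04 ] open 1.003
shift mm [ 1.9 -2.9  1.2] turn [-0.06  0.11 -0.  ] dist 0.004 q [-0.32  0.28  1.56  0.    1.3  -1.61]
```

View pics/d1.png

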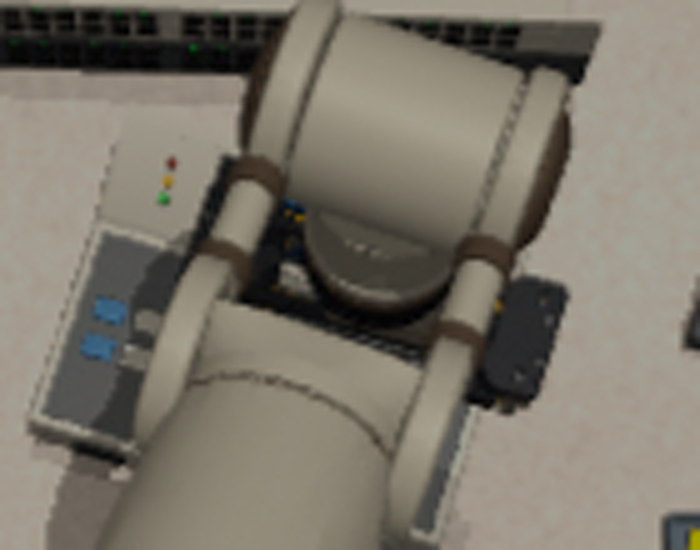

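View pics/d2.png

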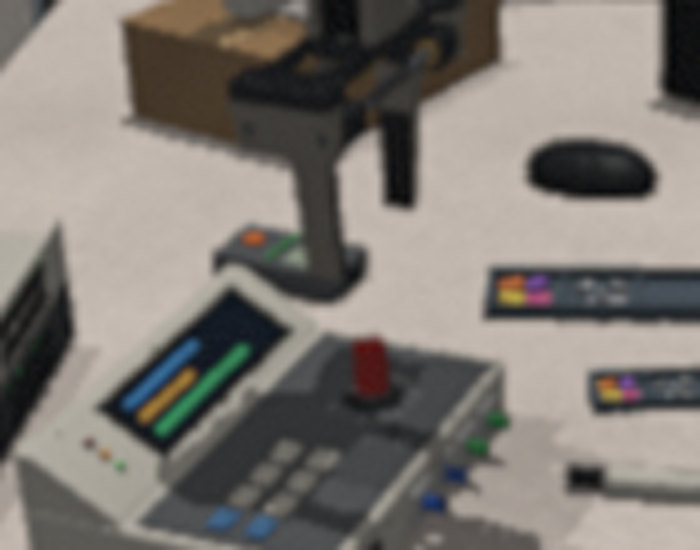

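Side view: the fingertips at crop (325,295) and (400,207) straddle the cap at (370,340), aligned in projection. Descending now.

>>> carry_out(
  series=[
    [[0,0.02,-0.003,0.001,0,0,0],[0,0.045,-0.003,0.001,0,0,0],[0,0.065,-0.003,0.001,0,0,0],[0,0.08,-0.003,0.001,0,0,0],[0,0.093,-0.003,0.001,0,0,0],[0,0.093,-0.003,0.001,0,0,0],[0,0.093,-0.003,0.001,0,0,0],[0,0.093,-0.003,0.001,0,0,0]],
  ],
)

```text
t: 3.2
ee_pos: [0.6047, -0.0753, 0.0686]
eef_rot: [0.221, 1.558, -0.221]
contact_force: [-0.8, 0.3, -0.4]
opening: 1.001
```

Run:
```python
from h import *
go((.6045,-.0742,.069),74)
im=manip.snapshot("side"); cv2.imwrite(f"pics/side2.png",im)
crop("pics/side2.png",240,130,100,80,8,"pics/d3.png")
for p in ((.6045,-.0742,.09),(.6045,-.0742,.058)):print(proj("side",p))
```

```text
t 3.2 pos [ 0.6047 -0.0753  0.0686] psi 73.87 xaxis [ 1.7e-03 -6.0e-04 -1.0e+00] F [-0.79  0.35 -0.42] T [ 0.064 -0.007  0.015] open 1.001
shift mm [-0.4  1.  -0.5] turn [-0.13  0.1   0.01] dist 0.001 q [-0.32  0.39  1.62 -0.    1.13 -1.61]
[293.60960235 177.87390144]
[294.17870854 186.8584982 ]
```

View pics/d3.png

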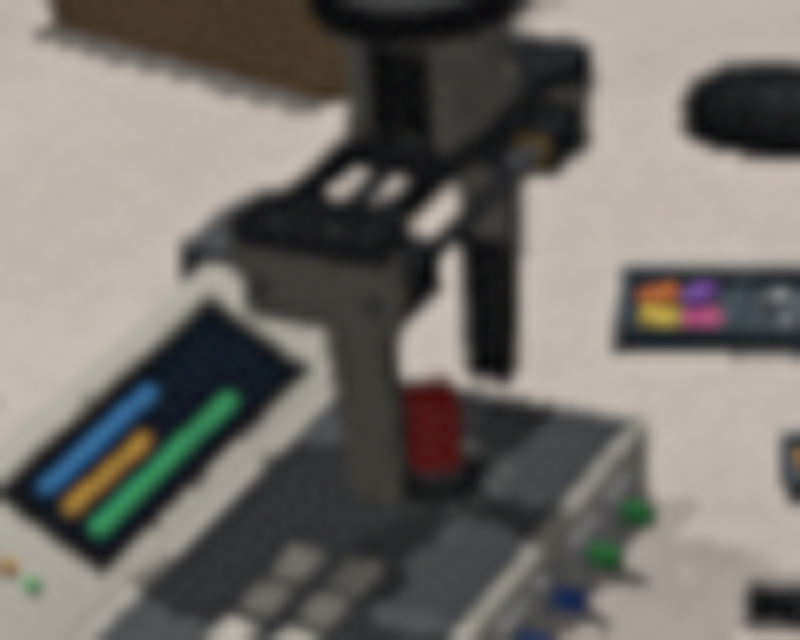

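The cap is between the fingers, with its top at crop (434,390), which is about (294.2,178.7). That agrees with my estimate. Closing gently.

>>> carry_out(
  series=[
    [[0.5,0,0,0,0,0,0],[0.8,0,0,0,0,0,0],[1,0,0,0,0,0,0],[1,0,0,0,0,0,0],[1,0,0,0,0,0,0],[1,0,0,0,0,0,0],[1,0,0,0,0,0,0],[1,0,0,0,0,0,0]],
  ],
  grip_force=12,
)

```text
t: 4.25
ee_pos: [0.604, -0.0751, 0.0676]
eef_rot: [0.221, 1.559, -0.221]
contact_force: [1.1, 0.5, -0.1]
opening: 0.233
```

Run:
```python
from h import *
go((.6045,-.0742,.14),74)
```

```text
t 4.25 pos [ 0.604  -0.0751  0.0676] psi 73.86 xaxis [-0.  0. -1.] F [ 1.14  0.49 -0.13] T [0.039 0.019 0.038] open 0.233
shift mm [-72.4   1.    0.2] turn [-0.14 -0.   -0.  ] dist 0.072 q [-0.32  0.39  1.62  0.    1.13 -1.61]
```

>>> carry_out(
  series=[
    [[1,-0.035,0,0,0,0,0],[1,-0.07,0,0,0,0,0],[1,-0.075,-0.04,-0.016,-3,0,0],[1,-0.075,-0.09,-0.036,-7,0,0],[1,-0.075,-0.14,-0.055,-11,0,0],[1,-0.075,-0.19,-0.074,-15,0,0],[1,-0.075,-0.24,-0.094,-19,0,0],[1,-0.075,-0.275,-0.108,-19,0,0]],
  ],
)

```text
t: 5.25
ee_pos: [0.4224, -0.3109, 0.1427]
eef_rot: [-0.039, 1.57, 0.038]
contact_force: [-0.8, -0.4, -0.8]
opening: 0.232
```

Run:
```python
from h import *
for n in("side","top"):
    im=manip.snapshot(n); cv2.imwrite(f"pics/{n}3.png",im)
go((.4238,-.3096,.06),92.7)
crop("pics/side3.png",200,90,220,130,3.6,"pics/e1.png")
crop("pics/top3.png",270,110,200,150,4,"pics/e2.png")
```

```text
t 5.35 pos [ 0.422  -0.3119  0.1428] psi 92.62 xaxis [-4.0e-04 -1.1e-03 -1.0e+00] F [ 0.45  0.51 -0.01] T [ 0.091 -0.002 -0.018] open 0.23
shift mm [82.8  2.3  2. ] turn [-0.08 -0.02  0.06] dist 0.083 q [-0.87  0.1   1.81 -0.    1.23 -2.48]
```

View pics/e1.png

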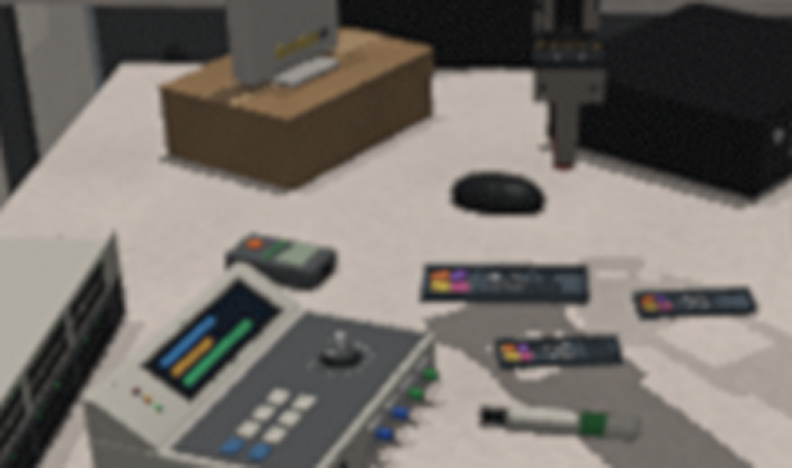

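View pics/e2.png

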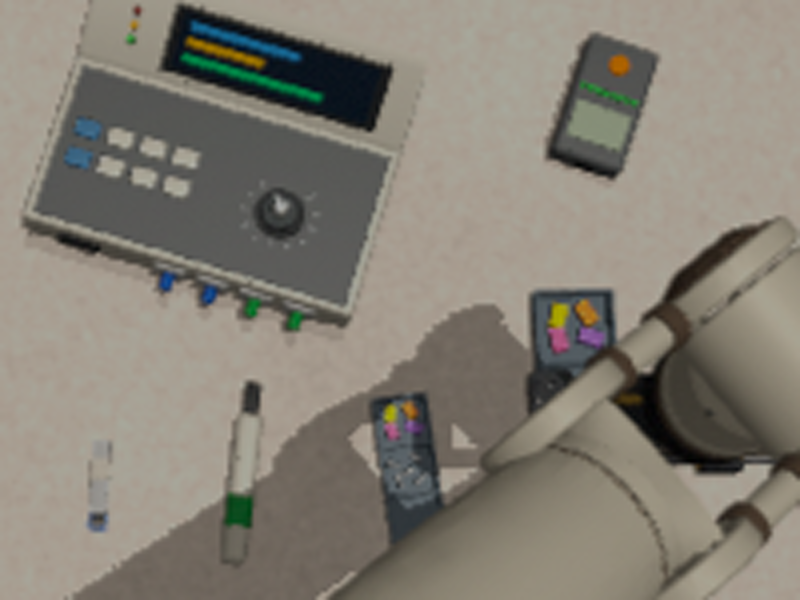

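The cap is carried between the fingers (red just below the tip at crop (563,165)), and the bare shaft with its white collar mark is visible. Lowering into the pocket.

>>> carry_out(
  series=[
    [[1,0.03,0.002,0.002,0,0,0],[1,0.06,0.002,0.002,0,0,0],[1,0.09,0.002,0.002,0,0,0],[1,0.11,0.002,0.002,0,0,0],[1,0.12,0.002,0.002,0,0,0],[1,0.126,0.002,0.002,0,0,0],[1,0.126,0.002,0.002,0,0,0],[1,0.126,0.002,0.002,0,0,0]],
  ],
)

```text
t: 6.35
ee_pos: [0.4262, -0.3076, 0.0174]
eef_rot: [-0.04, 1.569, 0.038]
contact_force: [0.3, 0.2, -0.9]
opening: 0.229
```

Run:
```python
from h import *
im=manip.snapshot("side"); cv2.imwrite(f"pics/side4.png",im)
go((.4238,-.3096,.0165),92.7)
crop("pics/side4.png",310,120,80,60,10,"pics/e3.png")
crop("pics/top3.png",320,145,40,35,18,"pics/e4.png")
print(proj("side",(.4238,-.3096,.003)),proj("side",(.4238,-.3096,.014)))
```

```text
t 6.4 pos [ 0.4262 -0.3077  0.0174] psi 92.86 xaxis [ 9.0e-04 -1.1e-03 -1.0e+00] F [-0.51 -0.24 -0.01] T [ 0.01   0.007 -0.004] open 0.232
shift mm [ 0.9 -1.8 -2.5] turn [0.16 0.05 0.06] dist 0.003 q [-0.86  0.28  1.88 -0.    0.98 -2.48]
[355.00706712 169.51162527] [355.06574315 166.79999932]
```

View pics/e3.png

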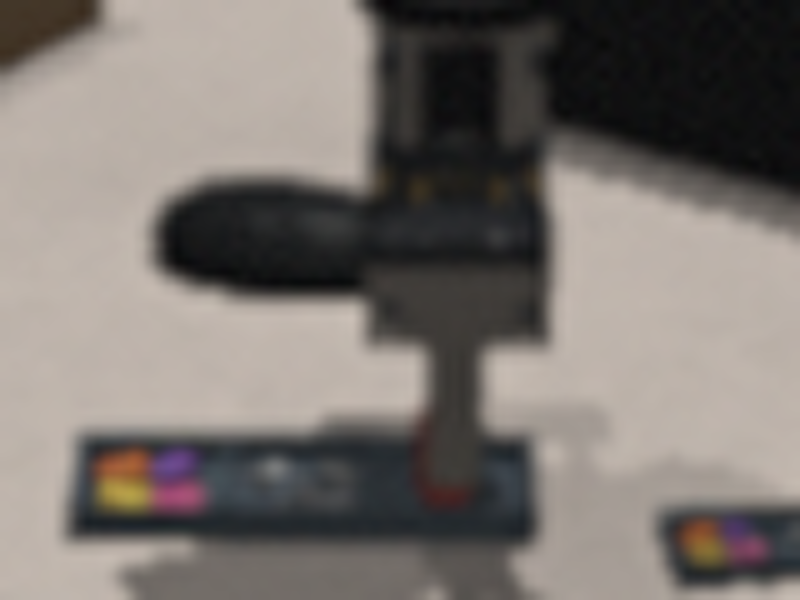

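View pics/e4.png

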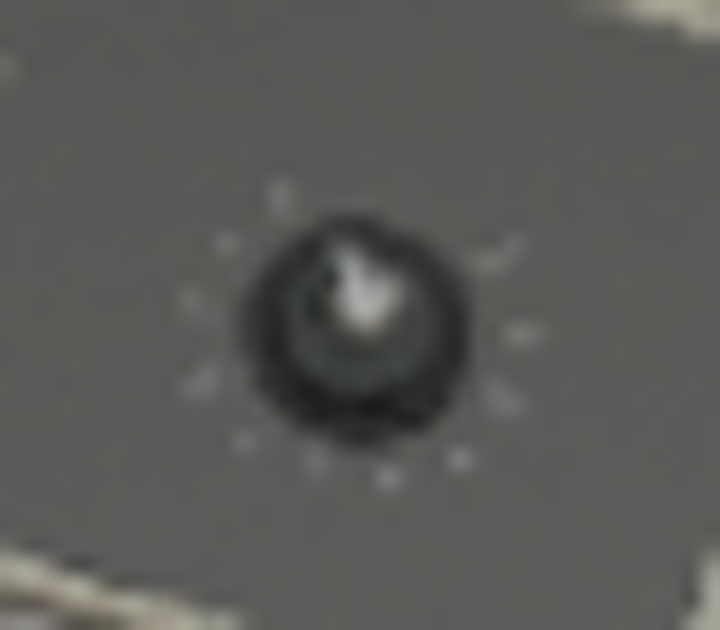

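The cap is over the pocket, with its red edge at crop (447,495), about mid-pocket. Releasing gradually, then rising.

>>> carry_out(
  series=[
    [[0.7,0,0,0,0,0,0],[0.6,0,0,0,0,0,0],[0.5,0,0,0,0,0,0],[0.4,0,0,0,0,0,0],[0.4,-0.01,0,0,0,0,0],[0.4,-0.04,0,0,0,0,0],[0.4,-0.08,0,0,0,0,0],[0.4,-0.12,0,0,0,0,0]],
  ],
)

```text
t: 7.4
ee_pos: [0.4257, -0.3071, 0.1385]
eef_rot: [-0.04, 1.57, 0.039]
contact_force: [-0.1, 0.2, 0.8]
opening: 0.599
```

Run:
```python
from h import *
for n in("side","top"):
    im=manip.snapshot(n); cv2.imwrite(f"pics/{n}5.png",im)
crop("pics/side5.png",310,130,80,50,10,"pics/f1.png")
crop("pics/side5.png",270,165,50,40,16,"pics/f2.png")
go((.4135,.315,.14),92.7)
```

```text
t 7.5 pos [ 0.4283 -0.3099  0.1425] psi 92.87 xaxis [ 0.0069 -0.0079 -0.9999] F [ 0.62 -0.13  1.06] T [0.016 0.021 0.069] open 0.601
shift mm [ -2.5 624.9  16.6] turn [0.17 0.37 0.47] dist 0.625 q [-0.86  0.1   1.81 -0.    1.22 -2.48]
```

View pics/f1.png

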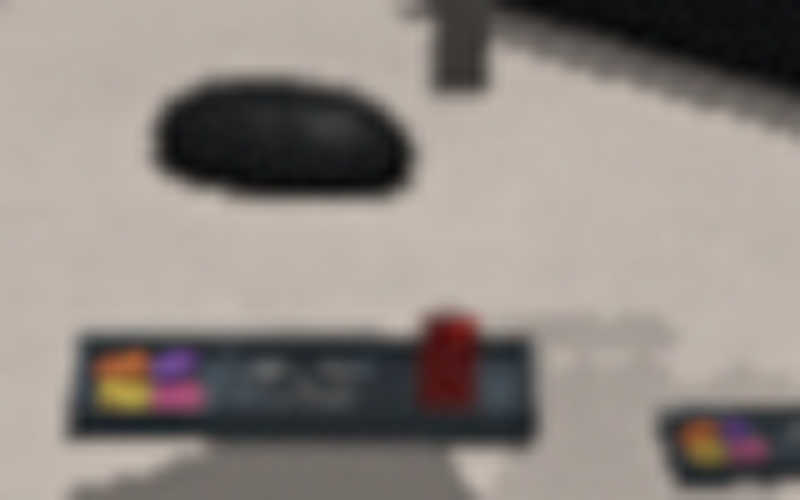

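View pics/f2.png

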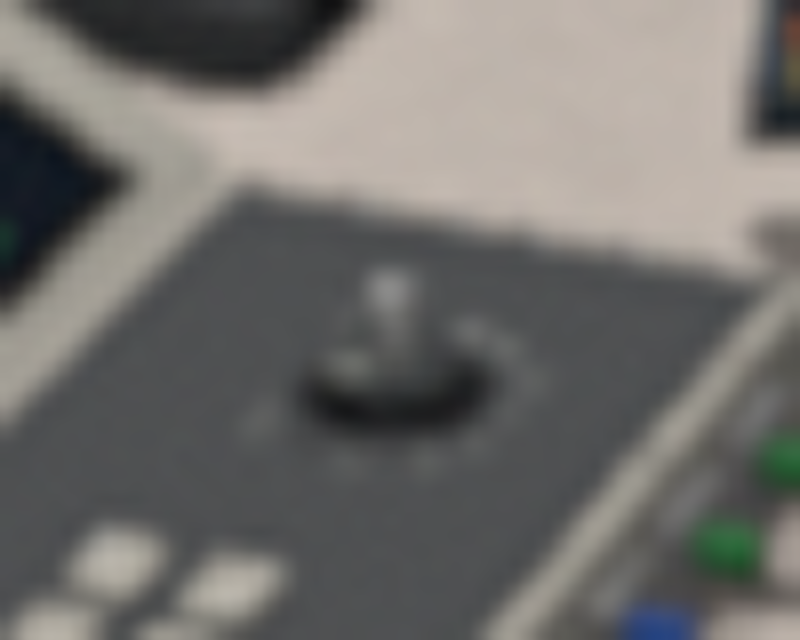

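The cap stands upright in the largest tray's empty pocket, at side crop (450,365). Next I'll measure the shaft's pose and mark with averaged images and model overlays.

Run:
```python
from h import *
for n in("side","top"):
    im=np.mean([manip.snapshot(n).astype(float) for _ in range(5)],0); np.save(f"pics/{n}6.npy",im)
    im=im.clip(0,255).astype(np.uint8); cv2.imwrite(f"pics/{n}6.png",im)
crop("pics/side6.png",280,168,30,25,24,"pics/g2.png")
crop("pics/top6.png",326,148,30,25,24,"pics/g1.png")
for c in((.6045,-.0742),(.606,-.074)):
  for n,o in(("top",(326,148)),("side",(280,168))):
    f=lambda p:((proj(n,p)-o+.5)*24-.5).round(0)
    print(c,n,"collar",f((*c,.058)),"tip",f((*c,.074)),[(a,f((c[0]+.013*np.cos(np.radians(a)),c[1]+.013*np.sin(np.radians(a)),.058)).tolist()) for a in range(-40,61,20)])
```

```text
(0.6045, -0.0742) top collar [338. 367.] tip [346. 331.] [(-40, [406.0, 292.0]), (-20, [375.0, 274.0]), (0, [340.0, 267.0]), (20, [305.0, 271.0]), (40, [273.0, 288.0]), (60, [249.0, 314.0])]
(0.6045, -0.0742) side collar [352. 464.] tip [345. 357.] [(-40, [287.0, 430.0]), (-20, [265.0, 444.0]), (0, [253.0, 460.0]), (20, [253.0, 478.0]), (40, [265.0, 493.0]), (60, [288.0, 506.0])]
(0.606, -0.074) top collar [337. 355.] tip [344. 319.] [(-40, [405.0, 280.0]), (-20, [374.0, 262.0]), (0, [339.0, 255.0]), (20, [303.0, 260.0]), (40, [272.0, 276.0]), (60, [248.0, 302.0])]
(0.606, -0.074) side collar [340. 464.] tip [333. 357.] [(-40, [276.0, 430.0]), (-20, [254.0, 444.0]), (0, [242.0, 461.0]), (20, [242.0, 478.0]), (40, [254.0, 494.0]), (60, [276.0, 506.0])]
```

View pics/g1.png

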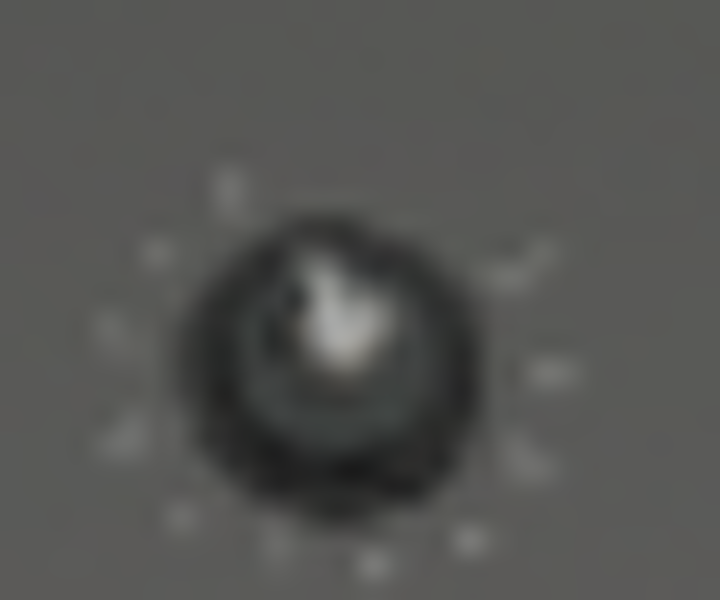

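View pics/g2.png

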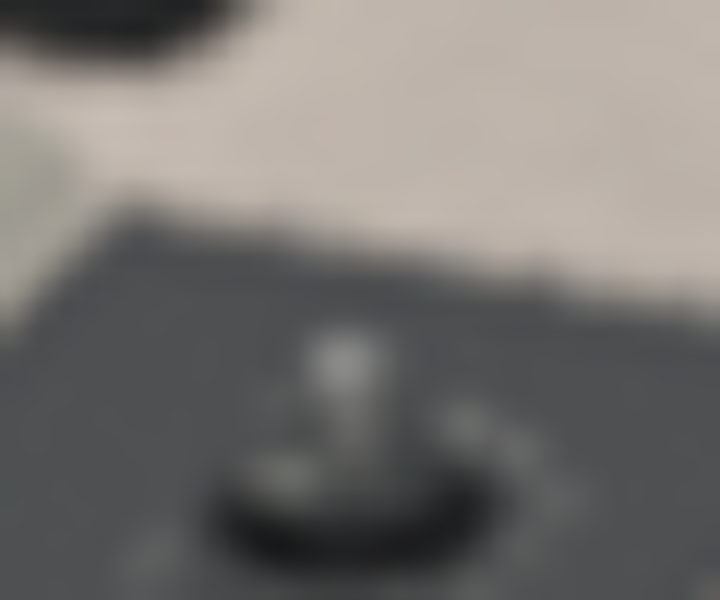

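```bash
cat > fit.py <<'E'
from h import *
from scipy.optimize import minimize
S=16
WIN={"top":(332,155,15,16),"side":(286,180,18,13)}
IM={n:np.load(f"pics/{n}6.npy") for n in WIN}
CAL={n:manip.get_calibration(n) for n in WIN}
def P(n,X):
    c=CAL[n]; q=(c["R"]@X.T).T+c["t"]; q=(c["camera_matrix"]@q.T).T; return q[:,:2]/q[:,2:]
def layers(n,cx,cy,yaw,b,w,du,dv):
    x0,y0,W,H=WIN[n]; L=[]
    def fill(Xs,val):
        px=(P(n,Xs)+[du,dv]-[x0,y0]+.5)*S-.5
        h=cv2.convexHull(px.astype(np.float32)); cv2.fillConvexPoly(lab,np.round(h*16).astype(np.int32),val,shift=4)
    lab=np.zeros((H*S,W*S),np.uint8)
    a=np.linspace(0,2*np.pi,72); c,s=np.cos(yaw),np.sin(yaw); Rz=np.array([[c,-s],[s,c]])
    def pts(xy,z): xy=np.asarray(xy)@Rz.T+[cx,cy]; return np.c_[xy,np.full(len(xy),z)]
    circ=lambda r:np.c_[r*np.cos(a),r*np.sin(a)]
    if n=="top": fill(pts(circ(.0185),.051),1)
    else: fill(np.r_[pts(circ(.0185),.050),pts(circ(.0185),.052)],1)
    fill(np.r_[pts(circ(.013),.051),pts(circ(.013),.058)],1)
    fill(pts(circ(.0127),.058),2)
    fill(pts([(.0045,-w),(.0045,w),(b,w),(b,-w)],.058),3)
    t0=np.arccos(.5); aa=np.linspace(t0,2*np.pi-t0,60); D=lambda r,f:np.c_[r*np.cos(aa),r*np.sin(aa)].clip(max=f)
    fill(np.r_[pts(D(.005,.0025),.058),pts(D(.005,.0025),.0735)],4)
    y=.00433; fl=pts([(.0025,-y),(.0025,y)],.058),pts([(.0025,-y),(.0025,y)],.0735)
    cam=-CAL[n]["R"].T@CAL[n]["t"]
    if (cam[:2]-[cx,cy])@[c,s]>0: fill(np.r_[fl[0],fl[1]],5)
    fill(pts(D(.0046,.0025),.074),6)
    return [cv2.resize((lab==k).astype(np.float32),(W,H),interpolation=cv2.INTER_AREA) for k in range(7)]
def cost(n,p):
    A=np.stack([cv2.GaussianBlur(l,(0,0),.45).ravel() for l in layers(n,*p)],1)
    x0,y0,W,H=WIN[n]; I=IM[n][y0:y0+H,x0:x0+W].reshape(-1,3)
    c,*_=np.linalg.lstsq(np.r_[A,.05*np.eye(7)],np.r_[I,.05*np.full((7,3),80)],rcond=None); r=I-A@c
    return (r**2).mean(),c
E
python3 - <<'E'
from fit import *
for n in("top","side"):
  print(n)
  for y in range(-40,71,10):
    best=None
    f=lambda p:cost(n,(.606,-.074,np.radians(y),.0105+p[2]*.001,.0008,p[0],p[1]))[0]
    for g in((0,0),):
      r=minimize(f,[0,0,0],method="Nelder-Mead",options=dict(initial_simplex=[[0,0,0],[.6,0,0],[0,.6,0],[0,0,1.5]],maxfev=150))
    print(y,round(r.fun,2),r.x.round(2))
E
```

```text
top
-40 84.0 [-0.12 -0.08 -0.25]
-30 83.52 [-0.1  -0.06  0.32]
-20 82.71 [-0.08 -0.04 -1.04]
-10 80.61 [-0.12 -0.07  2.07]
0 58.14 [-0.2   0.05  0.56]
10 51.23 [-0.13  0.03  2.84]
20 63.16 [0.01 0.02 0.58]
30 89.13 [-0.14 -0.05  1.7 ]
40 92.26 [-0.17 -0.05  0.28]
50 92.92 [-0.2  -0.05  2.17]
60 90.44 [-0.22 -0.08  1.32]
70 85.02 [-0.25 -0.03 -0.33]
side
-40 40.8 [0.14 0.05 0.04]
-30 40.81 [0.14 0.09 0.62]
-20 38.33 [ 0.13  0.15 -0.09]
-10 34.48 [0.15 0.1  2.69]
0 34.0 [0.16 0.1  2.28]
10 34.06 [0.17 0.14 1.92]
20 32.15 [0.3  0.16 2.31]
30 34.57 [0.25 0.07 3.37]
40 38.62 [0.17 0.1  0.57]
50 39.39 [0.14 0.1  3.48]
60 41.18 [0.19 0.14 1.25]
70 42.39 [0.21 0.1  0.94]
```

Run:
```python
import fit
from fit import *
IMk={n:np.mean([manip.snapshot(n).astype(float) for _ in range(4)],0) for n in("top","side")}
for n in IMk: np.save(f"pics/{n}7.npy",IMk[n])
c0=np.array([.4135,.315])
def build(n,yaw,r0,w,rt,du,dv):
    uv=P(n,np.array([[*c0,.015]]))[0]; x0,y0=(uv-10).astype(int); W=H=21
    lab=np.zeros((H*S,W*S),np.uint8)
    def fill(Xs,val):
        px=(P(n,Xs)+[du,dv]-[x0,y0]+.5)*S-.5
        h=cv2.convexHull(px.astype(np.float32)); cv2.fillConvexPoly(lab,np.round(h*16).astype(np.int32),val,shift=4)
    a=np.linspace(0,2*np.pi,72); c,s=np.cos(yaw),np.sin(yaw); Rz=np.array([[c,-s],[s,c]])
    def pts(xy,z): xy=np.asarray(xy)@Rz.T+c0; return np.c_[xy,np.full(len(xy),z)]
    circ=lambda r:np.c_[r*np.cos(a),r*np.sin(a)]
    fill(np.r_[pts(circ(.018),.002),pts(circ(.018),.025),pts(circ(.0175),.027)],1)
    fill(pts(circ(rt),.027),2)
    fill(pts([(r0,-w),(r0,w),(.0175,w),(.0175,-w)],.0271),3)
    return [cv2.resize((lab==k).astype(np.float32),(W,H),interpolation=cv2.INTER_AREA) for k in range(4)],(x0,y0,W,H)
def kc(n,p):
    L,(x0,y0,W,H)=build(n,*p); A=np.stack([cv2.GaussianBlur(l,(0,0),.45).ravel() for l in L],1)
    I=IMk[n][y0:y0+H,x0:x0+W].reshape(-1,3); c,*_=np.linalg.lstsq(A,I,rcond=None); return ((I-A@c)**2).mean()
for n in IMk:
  print(n)
  for y in range(-10,26,4):
    f=lambda p:kc(n,(np.radians(y),.004+.002*p[2],.0009,.0145+.001*p[3],p[0],p[1]))
    r=minimize(f,[0,0,0,0],method="Nelder-Mead",options=dict(initial_simplex=[[0,0,0,0],[.6,0,0,0],[0,.6,0,0],[0,0,1.5,0],[0,0,0,1]],maxfev=200))
    print(y,round(r.fun,2),r.x.round(2))
```

```text
top
-10 84.47 [ 0.01 -0.07 -2.19 -0.37]
-6 74.33 [-0.12 -0.04 -1.73 -0.25]
-2 41.04 [-0.03 -0.01 -1.15 -0.3 ]
2 24.05 [ 0.18 -0.01 -1.23 -0.5 ]
6 27.68 [ 0.35 -0.01 -1.39 -0.51]
10 31.81 [ 0.27 -0.01 -1.36 -0.67]
14 43.66 [ 0.42  0.02 -1.46 -0.59]
18 71.18 [ 0.59  0.05 -1.35 -0.65]
22 89.33 [ 0.33  0.02 -2.02 -0.62]
side
-10 83.15 [-0.02  0.44 -1.36  0.04]
-6 83.2 [-0.14  0.26 -2.22  0.83]
-2 79.32 [-0.13  0.36 -1.92  0.65]
2 61.82 [-0.06  0.27 -1.47  0.66]
6 57.0 [-0.08  0.07 -2.04  0.91]
10 75.79 [-0.01 -0.09 -1.77  1.66]
14 98.69 [-0.08 -0.36 -2.05  2.36]
18 108.15 [-0.14 -0.03 -2.15  1.06]
22 114.89 [-0.08 -0.24 -2.13  2.02]
```

Shaft yaw is about 12° at (0.6055,-0.0738). Knob yaw is about 4.5° at (0.4135,0.3145). I'm heading to the knob with jaw angle 70°.

>>> carry_out(
  series=[
    [[0.3,0,0.055,0.0015,3,0,0],[0.3,0,0.115,0.003,6,0,0],[0.3,0,0.175,0.005,9,0,0],[0.3,0,0.235,0.006,12,0,0],[0.3,0,0.295,0.008,15,0,0],[0.3,0,0.355,0.009,18,0,0],[0.3,0,0.415,0.011,21,0,0],[0.3,0,0.475,0.013,23,0,0]],
  ],
)

```text
t: 9.4
ee_pos: [0.4149, 0.1699, 0.1371]
eef_rot: [0.277, 1.552, -0.276]
contact_force: [0.9, -0.2, -0.3]
opening: 0.699
```

Run:
```python
from h import *
go((.4135,.3145,.09),70)
```

```text
t 9.4 pos [0.4149 0.1699 0.1371] psi 69.79 xaxis [ 0.0015  0.     -1.    ] F [ 0.92 -0.18 -0.29] T [-0.028 -0.047  0.016] open 0.699
shift mm [ 47.1 135.2 -51.4] turn [-0.21  0.08 -0.03] dist 0.152 q [ 0.12 -0.1   2.02 -0.    1.22 -1.1 ]
```

>>> carry_out(
  series=[
    [[0.3,0,0.045,-0.017,0,0,0],[0.3,0,0.09,-0.034,0,0,0],[0.3,0.02,0.135,-0.051,0,0,0],[0.3,0.04,0.135,-0.051,0,0,0],[0.3,0.047,0.135,-0.051,0,0,0],[0.3,0.047,0.135,-0.051,0,0,0],[0.3,0.047,0.135,-0.051,0,0,0],[0.3,0.047,0.135,-0.051,0,0,0]],
  ],
)

```text
t: 10.4
ee_pos: [0.4143, 0.3121, 0.0905]
eef_rot: [0.277, 1.552, -0.276]
contact_force: [-0.7, -0.2, -0.4]
opening: 0.701
```

Run:
```python
from h import *
im=manip.snapshot("side"); cv2.imwrite(f"pics/side8.png",im)
go((.4135,.3145,.006),70)
crop("pics/side8.png",290,210,120,100,6,"pics/i1.png")
```

```text
t 10.45 pos [0.4142 0.3121 0.0904] psi 69.83 xaxis [ 1.3e-03  5.0e-04 -1.0e+00] F [0.21 0.57 0.22] T [ 0.025 -0.039 -0.   ] open 0.704
shift mm [84.4  1.9 -1.5] turn [-0.17  0.06 -0.05] dist 0.084 q [ 0.41  0.15  1.87 -0.    1.12 -0.81]
```

View pics/i1.png

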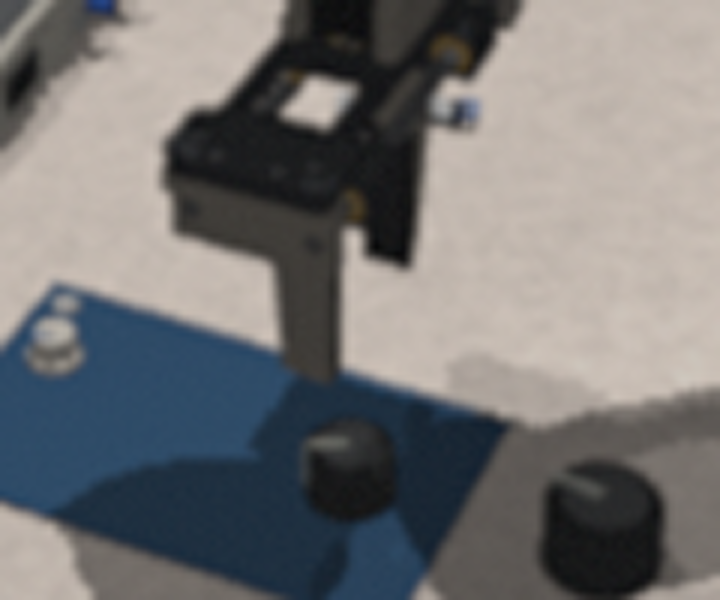

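The fingers (tips at crop (315,375) and (395,260)) straddle the knob at (350,465). Descending.

>>> carry_out(
  series=[
    [[0.3,0.02,0.002,-0.001,0,0,0],[0.3,0.04,0.002,-0.001,0,0,0],[0.3,0.06,0.002,-0.001,0,0,0],[0.3,0.075,0.002,-0.001,0,0,0],[0.3,0.084,0.002,-0.001,0,0,0],[0.3,0.084,0.002,-0.001,0,0,0],[0.3,0.084,0.002,-0.001,0,0,0],[0.3,0.084,0.002,-0.001,0,0,0]],
  ],
)

```text
t: 11.45
ee_pos: [0.4139, 0.3147, 0.0063]
eef_rot: [0.276, 1.552, -0.275]
contact_force: [-0.8, -0.1, 0.1]
opening: 0.703
```

Run:
```python
from h import *
go((.4135,.3145,.006),70)
im=manip.snapshot("side"); cv2.imwrite(f"pics/side9.png",im)
crop("pics/side9.png",310,240,70,70,8,"pics/i2.png")
```

```text
t 11.45 pos [0.4139 0.3147 0.0063] psi 69.87 xaxis [ 1.2e-03  6.0e-04 -1.0e+00] F [-0.82 -0.06  0.11] T [-0.    -0.001 -0.055] open 0.703
shift mm [ 0.3 -0.3 -0.3] turn [-0.13  0.05 -0.05] dist 0.001 q [ 0.42  0.29  1.9   0.    0.95 -0.8 ]
```

View pics/i2.png

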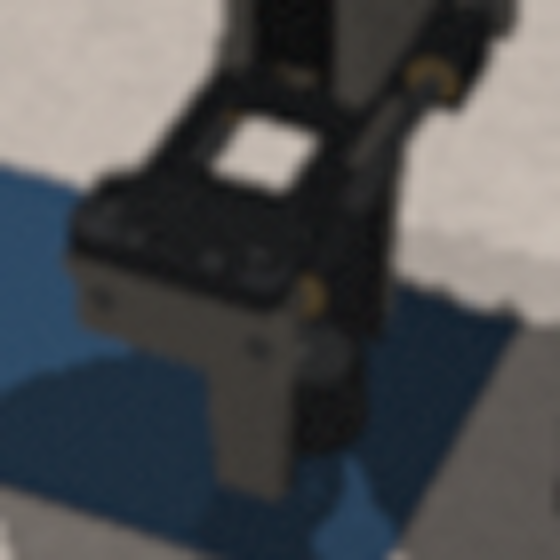

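>>> carry_out(
  series=[
    [[0.5,0,0,0,0,0,0],[0.6,0,0,0,0,0,0],[0.8,0,0,0,0,0,0],[1,0,0,0,0,0,0],[1,0,0,0,0,0,0],[1,0,0,0,0,0,0],[1,0,0,0,0,0,0],[1,0,0,0,0,0,0]],
  ],
  grip_force=30,
)

```text
t: 12.5
ee_pos: [0.4134, 0.3145, 0.0056]
eef_rot: [0.276, 1.553, -0.276]
contact_force: [0.3, 1.5, 0.3]
opening: 0.384
```

Run:
```python
from h import *
go((.4135,.3145,.145),70)
```

```text
t 12.5 pos [0.4134 0.3145 0.0056] psi 69.86 xaxis [ 1.e-04  1.e-04 -1.e+00] F [0.28 1.45 0.33] T [ 0.1    0.01  -0.018] open 0.384
shift mm [-1.394e+02  1.000e-01  1.000e-01] turn [-0.14  0.   -0.01] dist 0.139 q [ 0.42  0.29  1.9   0.    0.95 -0.8 ]
```

>>> carry_out(
  series=[
    [[1,-0.04,0,0,0,0,0],[1,-0.09,0,0,0,0,0],[1,-0.13,-0.02,0.021,-1,0,0],[1,-0.14,-0.055,0.058,-2,0,0],[1,-0.14,-0.09,0.095,-3,0,0],[1,-0.14,-0.13,0.137,-4,0,0],[1,-0.14,-0.17,0.179,-5,0,0],[1,-0.14,-0.205,0.216,-6,0,0]],
  ],
)

```text
t: 13.5
ee_pos: [0.5458, 0.0455, 0.1453]
eef_rot: [0.194, 1.563, -0.194]
contact_force: [0.7, 0.2, -0.5]
opening: 0.384
```

Run:
```python
from h import *
im=manip.snapshot("side"); cv2.imwrite(f"pics/side10.png",im)
crop("pics/side10.png",220,100,160,120,5,"pics/j1.png")
manip.snapshot("side")
go((.6055,-.0738,.115),77.4)
```

```text
t 13.6 pos [0.5471 0.0432 0.1455] psi 75.58 xaxis [ 7.0e-04 -1.7e-03 -1.0e+00] F [-0.58 -0.03 -1.84] T [ 0.029 -0.014  0.022] open 0.385
shift mm [ 30.7 -98.8  85.7] turn [-1.82  0.06  0.08] dist 0.134 q [-0.14  0.15  1.74 -0.    1.24 -1.46]
```

View pics/j1.png

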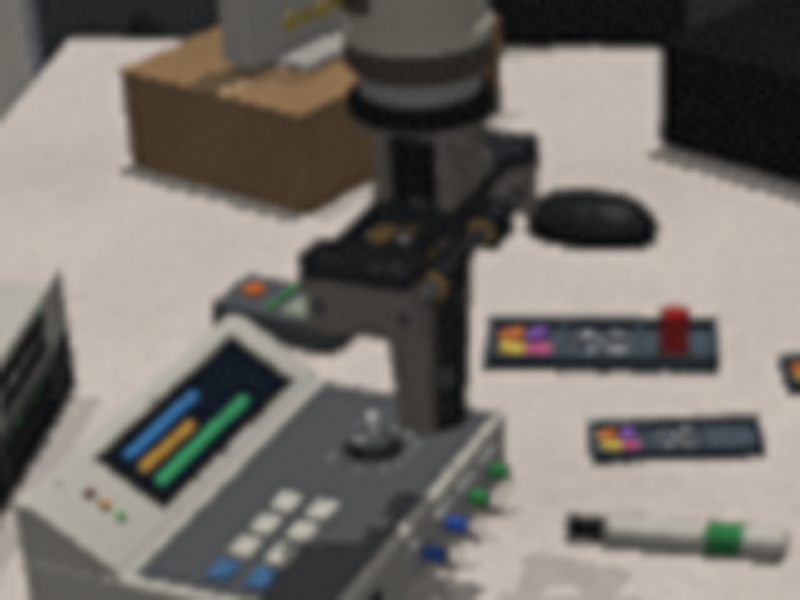

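The knob is held just behind the near finger, and the cap is still upright in the pocket at crop (675,330). Moving above the shaft.

>>> carry_out(
  series=[
    [[1,0,-0.035,0.03,-1,0,0],[1,0,-0.07,0.06,-2,0,0],[1,0.01,-0.099,0.086,-2,0,0],[1,0.03,-0.099,0.086,-2,0,0],[1,0.046,-0.099,0.086,-2,0,0],[1,0.046,-0.099,0.086,-2,0,0],[1,0.046,-0.099,0.086,-2,0,0],[1,0.046,-0.099,0.086,-2,0,0]],
  ],
)

```text
t: 14.6
ee_pos: [0.6053, -0.0691, 0.1006]
eef_rot: [0.165, 1.563, -0.166]
contact_force: [-0.5, -1.6, -0.3]
opening: 0.381
```

Run:
```python
from h import *
im=np.mean([manip.snapshot("side").astype(float) for _ in range(3)],0); np.save("pics/side11.npy",im); cv2.imwrite(f"pics/side11.png",im.astype(np.uint8))
crop("pics/side11.png",262,135,60,60,10,"pics/j2.png")
go((.6055,-.0738,.0785),77.4)
p=manip.read_state()["ee_pos"]
o=np.array([262,135])
f=lambda X:((proj("side",X)-o+.5)*10-.5).round(0)
print("knob bot",f(p-[0,0,.0036]),"top",f(p+[0,0,.0214]),"tip",f((.6055,-.0738,.074)))
```

```text
t 14.75 pos [ 0.6051 -0.0694  0.1003] psi 77.87 xaxis [ 1.1e-03 -3.0e-04 -1.0e+00] F [-0.37  0.3  -1.51] T [ 0.057 -0.059  0.045] open 0.386
shift mm [21.8 -4.3  1.3] turn [0.47 0.06 0.01] dist 0.022 q [-0.31  0.35  1.6   0.    1.19 -1.67]
knob bot [315. 422.] top [310. 349.] tip [320. 479.]
```

View pics/j2.png

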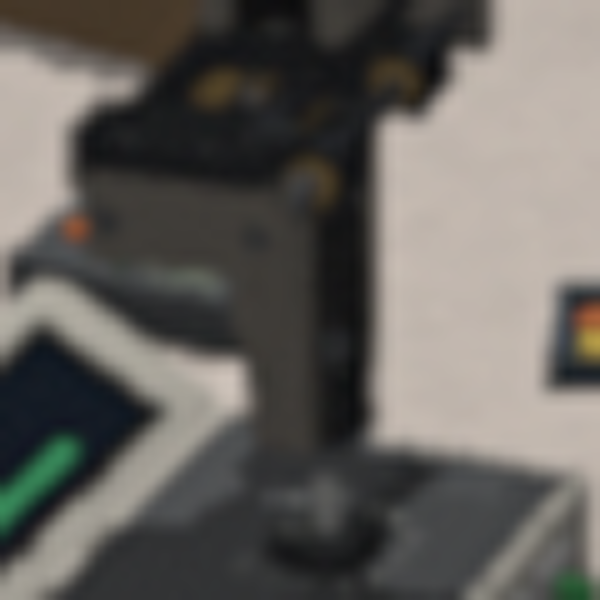

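>>> carry_out(
  series=[
    [[1,0.0,-0.004,0.001,0,0,0],[1,0.005,-0.0043,0.001,0,0,0],[1,0.012,-0.0043,0.001,0,0,0],[1,0.018,-0.0043,0.001,0,0,0],[1,0.02,-0.0043,0.001,0,0,0],[1,0.02,-0.0043,0.001,0,0,0],[1,0.02,-0.0043,0.001,0,0,0],[1,0.02,-0.0043,0.001,0,0,0]],
  ],
)

```text
t: 15.75
ee_pos: [0.6051, -0.0739, 0.0799]
eef_rot: [0.166, 1.564, -0.166]
contact_force: [0.6, 0.3, -1.1]
opening: 0.386
```

Run:
```python
from h import *
im=np.mean([manip.snapshot("side").astype(float) for _ in range(3)],0); np.save("pics/side12.npy",im); cv2.imwrite(f"pics/side12.png",im.astype(np.uint8))
crop("pics/side12.png",272,155,40,40,15,"pics/j3.png")
for i in range(3):
  go((.6055,-.0738,.0785),77.4)
  if i<2: manip.snapshot("side")
p=manip.read_state()["ee_pos"]
o=np.array([272,155])
f=lambda X:((proj("side",X)-o+.5)*15-.5).round(0)
print("knob bot",f(p-[0,0,.0036]),"top",f(p+[0,0,.0214]),"tip",f((.6055,-.0738,.074)))
```

```text
t 15.9 pos [ 0.6049 -0.0739  0.0798] psi 77.87 xaxis [ 3.e-04 -1.e-04 -1.e+00] F [-0.32 -0.03 -0.15] T [-0.019 -0.009  0.033] open 0.382
shift mm [1.3 0.2 0.5] turn [0.47 0.02 0.  ] dist 0.001 q [-0.32  0.38  1.61 -0.    1.15 -1.68]
t 15.95 pos [ 0.6049 -0.0738  0.0797] psi 77.86 xaxis [ 2.e-04 -1.e-04 -1.e+00] F [ 0.56 -0.21 -1.29] T [-0.026 -0.01  -0.014] open 0.383
shift mm [1.2 0.2 0.6] turn [0.46 0.01 0.  ] dist 0.001 q [-0.32  0.38  1.61  0.    1.15 -1.68]
t 16.0 pos [ 0.6049 -0.0738  0.0797] psi 77.87 xaxis [ 1.e-04 -0.e+00 -1.e+00] F [-0.26  0.62 -1.23] T [-0.012 -0.015  0.028] open 0.381
shift mm [1.2 0.1 0.6] turn [0.47 0.01 0.  ] dist 0.001 q [-0.32  0.38  1.61 -0.    1.15 -1.68]
knob bot [333. 410.] top [326. 303.] tip [330. 419.]
```

View pics/j3.png

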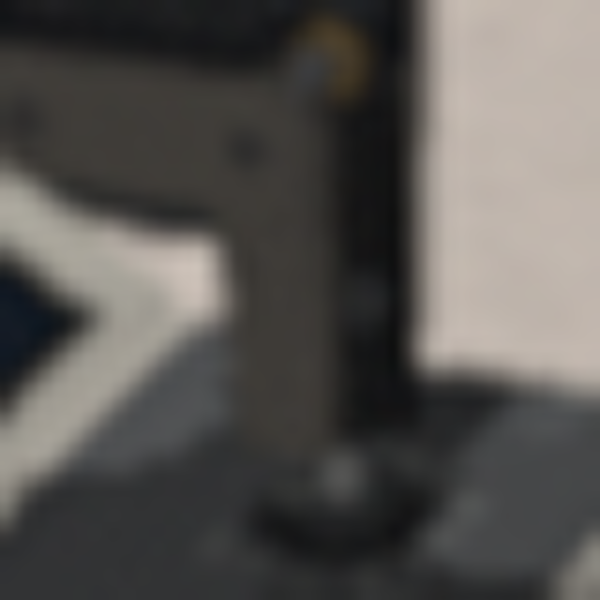

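Side view: the shaft tip at crop (343,480) sits directly below the held knob. Probing down 4 mm while watching the force.

>>> carry_out(
  series=[
    [[1,0.001,0,0,0,0,0],[1,0.0015,0,0,0,0,0],[1,0.002,0,0,0,0,0],[1,0.0025,0,0,0,0,0],[1,0.003,0,0,0,0,0],[1,0.0035,0,0,0,0,0],[1,0.004,0,0,0,0,0],[1,0.004,0,0,0,0,0]],
  ],
)

```text
t: 17.0
ee_pos: [0.6052, -0.0738, 0.0758]
eef_rot: [0.166, 1.563, -0.166]
contact_force: [1.9, 0.7, -0.6]
opening: 0.383
```

Run:
```python
from h import *
for i in range(3):
  go((.605,-.0738,.0620),77.8)
  if i<2: manip.snapshot("side")
```

```text
t 17.0 pos [ 0.6052 -0.0738  0.0758] psi 77.86 xaxis [ 9.e-04 -0.e+00 -1.e+00] F [ 1.86  0.69 -0.62] T [ 0.131 -0.338 -0.017] open 0.383
shift mm [13.8 -0.  -0.2] turn [ 0.06  0.05 -0.01] dist 0.014 q [-0.32  0.38  1.61  0.    1.14 -1.68]
t 17.05 pos [ 0.6052 -0.0738  0.0758] psi 77.86 xaxis [ 9.e-04 -1.e-04 -1.e+00] F [2.17 0.5  0.37] T [ 0.083 -0.317 -0.004] open 0.387
shift mm [13.8 -0.  -0.2] turn [ 0.06  0.05 -0.01] dist 0.014 q [-0.32  0.38  1.61  0.    1.14 -1.68]
t 17.1 pos [ 0.6052 -0.0738  0.0758] psi 77.86 xaxis [ 8.e-04 -0.e+00 -1.e+00] F [2.02 0.1  0.22] T [ 0.078 -0.352 -0.006] open 0.383
shift mm [13.8 -0.  -0.2] turn [ 0.06  0.05 -0.01] dist 0.014 q [-0.32  0.38  1.61  0.    1.14 -1.68]
```

It's entered about 1.8 mm with almost no axial force, but there's a 2 N sideways push along +x. I'll yield that way a little and continue.

>>> carry_out(
  series=[
    [[1,0,0,0.0004,0,0,0],[1,0,0,0.0008,0,0,0],[1,0.0005,0,0.0008,0,0,0],[1,0.001,0,0.0008,0,0,0],[1,0.0015,0,0.0008,0,0,0],[1,0.002,0,0.0008,0,0,0],[1,0.0025,0,0.0008,0,0,0],[1,0.003,0,0.0008,0,0,0]],
  ],
)

```text
t: 18.1
ee_pos: [0.6056, -0.0739, 0.0726]
eef_rot: [0.166, 1.565, -0.166]
contact_force: [0.1, 1.3, -0.4]
opening: 0.382
```

Run:
```python
from h import *
for i in range(3):
  go((.605,-.0738,.0620),77.8)
  if i<2: manip.snapshot("side")
```

```text
t 18.1 pos [ 0.6056 -0.0739  0.0726] psi 77.86 xaxis [-1.e-04  2.e-04 -1.e+00] F [ 0.13  1.3  -0.44] T [ 0.411 -0.08  -0.006] open 0.382
shift mm [10.6 -0.  -0.6] turn [ 0.06 -0.01 -0.01] dist 0.011 q [-0.32  0.39  1.61  0.    1.14 -1.68]
t 18.15 pos [ 0.6056 -0.0739  0.0725] psi 77.86 xaxis [-2.e-04  2.e-04 -1.e+00] F [ 0.28  1.33 -1.04] T [ 0.395 -0.149  0.038] open 0.381
shift mm [10.5 -0.1 -0.5] turn [ 0.06 -0.01 -0.01] dist 0.011 q [-0.32  0.39  1.61  0.    1.14 -1.68]
t 18.2 pos [ 0.6056 -0.0739  0.0725] psi 77.86 xaxis [-2.e-04  2.e-04 -1.e+00] F [ 1.49  2.34 -1.25] T [ 0.42  -0.126  0.016] open 0.38
shift mm [10.5 -0.  -0.6] turn [ 0.06 -0.01 -0.01] dist 0.011 q [-0.32  0.39  1.61  0.    1.14 -1.68]
```

Entered about 5 mm with negligible axial force, so the flats match. Easing slightly toward +y and going on to near home.

>>> carry_out(
  series=[
    [[1,0.0,0.0005,0.0001,0,0,0],[1,0.001,0.0005,0.0001,0,0,0],[1,0.0025,0.0005,0.0001,0,0,0],[1,0.004,0.0005,0.0001,0,0,0],[1,0.0055,0.0005,0.0001,0,0,0],[1,0.007,0.0005,0.0001,0,0,0],[1,0.0085,0.0005,0.0001,0,0,0],[1,0.01,0.0005,0.0001,0,0,0]],
  ],
)

```text
t: 19.2
ee_pos: [0.6058, -0.0736, 0.0625]
eef_rot: [0.166, 1.564, -0.166]
contact_force: [0.2, 0.5, -2.2]
opening: 0.386
```

Run:
```python
from h import *
for i in range(3):
  go((.605,-.0738,.0586),77.8)
  if i<2: manip.snapshot("side")
```

```text
t 19.2 pos [ 0.6058 -0.0736  0.0625] psi 77.86 xaxis [-0.e+00 -1.e-04 -1.e+00] F [ 0.18  0.54 -2.21] T [0.08  0.018 0.004] open 0.386
shift mm [ 3.9 -0.4 -0.7] turn [ 0.06 -0.    0.  ] dist 0.004 q [-0.32  0.4   1.62 -0.    1.12 -1.68]
t 19.25 pos [ 0.6057 -0.0735  0.0623] psi 77.87 xaxis [-4.e-04  1.e-04 -1.e+00] F [-1.07  0.   -1.58] T [ 0.022 -0.019 -0.034] open 0.387
shift mm [ 3.7 -0.5 -0.6] turn [ 0.07 -0.02  0.  ] dist 0.004 q [-0.32  0.4   1.62 -0.    1.12 -1.68]
t 19.3 pos [ 0.6057 -0.0735  0.0624] psi 77.87 xaxis [-4.e-04  1.e-04 -1.e+00] F [-0.64 -0.26 -1.28] T [ 0.043 -0.015  0.022] open 0.384
shift mm [ 3.8 -0.4 -0.6] turn [ 0.07 -0.02 -0.  ] dist 0.004 q [-0.32  0.4   1.62 -0.    1.12 -1.68]
```

>>> carry_out(
  series=[
    [[1,0.001,0,0,0,0,0],[1,0.0015,0,0,0,0,0],[1,0.002,0,0,0,0,0],[1,0.0025,0,0,0,0,0],[1,0.003,0,0,0,0,0],[1,0.0035,0,0,0,0,0],[1,0.004,0,0,0,0,0],[1,0.0045,0,0,0,0,0]],
  ],
  grip_force=45,
)

```text
t: 20.3
ee_pos: [0.6061, -0.0736, 0.0585]
eef_rot: [0.166, 1.564, -0.166]
contact_force: [-2.2, 0.9, 7.5]
opening: 0.38
```

Run:
```python
from h import *
for i in range(3):
  go((.605,-.0738,.0586),77.8)
  if i<2: manip.snapshot("side")
```

```text
t 20.3 pos [ 0.6061 -0.0736  0.0585] psi 77.87 xaxis [ 4.e-04 -1.e-04 -1.e+00] F [-2.25  0.87  7.53] T [0.212 0.551 0.032] open 0.38
shift mm [-0.1 -0.5 -1. ] turn [0.07 0.02 0.  ] dist 0.001 q [-0.32  0.41  1.62  0.    1.11 -1.68]
t 20.35 pos [ 0.606  -0.0736  0.0586] psi 77.87 xaxis [ 2.e-04 -1.e-04 -1.e+00] F [-1.81  1.13  6.78] T [0.135 0.421 0.04 ] open 0.381
shift mm [-0.  -0.4 -0.9] turn [0.07 0.01 0.  ] dist 0.001 q [-0.32  0.41  1.62 -0.    1.11 -1.68]
t 20.4 pos [ 0.606  -0.0736  0.0586] psi 77.87 xaxis [ 2.e-04 -2.e-04 -1.e+00] F [-2.72  0.61  6.77] T [ 0.086  0.502 -0.041] open 0.383
shift mm [-0.  -0.4 -0.9] turn [0.07 0.02 0.01] dist 0.001 q [-0.32  0.41  1.62 -0.    1.11 -1.68]
```

>>> carry_out(
  series=[
    [[1,0.0003,0,-0.0003,0,0,0],[1,0.0006,0,-0.0003,0,0,0],[1,0.0009,0,-0.0003,0,0,0],[1,0.0012,0,-0.0003,0,0,0],[1,0.0014,0,-0.0003,0,0,0],[1,0.0014,0,-0.0003,0,0,0],[1,0.0014,0,-0.0003,0,0,0],[1,0.0014,0,-0.0003,0,0,0]],
  ],
)

```text
t: 21.4
ee_pos: [0.6061, -0.0736, 0.0585]
eef_rot: [0.166, 1.563, -0.166]
contact_force: [-4.9, 0.9, 13.3]
opening: 0.376
```

Run:
```python
from h import *
for i in range(3):
  go((.605,-.0738,.0586),77.8)
  im=manip.snapshot("side")
cv2.imwrite("pics/side15.png",im); crop("pics/side15.png",262,140,110,60,7,"pics/k1.png")
```

```text
t 21.4 pos [ 0.6061 -0.0736  0.0585] psi 77.87 xaxis [ 1.e-03 -4.e-04 -1.e+00] F [-4.86  0.87 13.3 ] T [ 0.237  0.912 -0.005] open 0.376
shift mm [-0.1 -0.4 -1.1] turn [0.07 0.06 0.01] dist 0.001 q [-0.32  0.41  1.62 -0.    1.11 -1.68]
t 21.45 pos [ 0.6061 -0.0736  0.0585] psi 77.87 xaxis [ 1.e-03 -4.e-04 -1.e+00] F [-4.46  1.67 12.45] T [ 0.275  0.853 -0.007] open 0.378
shift mm [-0.1 -0.4 -1. ] turn [0.07 0.06 0.01] dist 0.001 q [-0.32  0.41  1.62 -0.    1.11 -1.68]
t 21.5 pos [ 0.6061 -0.0736  0.0585] psi 77.87 xaxis [ 1.e-03 -4.e-04 -1.e+00] F [-4.69  1.64 13.11] T [ 0.259  0.908 -0.012] open 0.379
shift mm [-0.1 -0.4 -1.1] turn [0.07 0.06 0.01] dist 0.001 q [-0.32  0.41  1.62 -0.    1.11 -1.68]
```

View pics/k1.png

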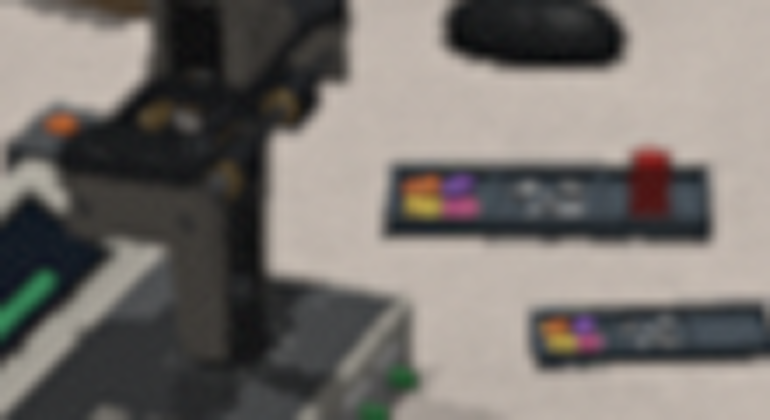

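The TCP stays at 0.0585 m while the force rises from 7 to 13 N, which means a hard stop. The predicted height for fully seated and fully pressed was 0.0586 m. The cap is upright in its pocket at crop (650,185). Handing in while holding.

```bash
python3 -c "
from station import manip
print(manip.job_done()); print(manip.read_state()['contact_force'])"
```

```text
the job is handed in; nothing more can be done
None
the job is handed in; nothing more can be done
```

The red cap is off the shaft and standing upright, open end down, in the empty pocket of the largest tray. The black knob on the mat (36 mm) is fitted and was held down against its spring when I handed the job in at about 21.5 s.

**Flat and fit:** I turned the knob about 7.5–8° to match the shaft flat. It slid down the shaft with almost no axial force, only 1–2 N sideways, which I eased off during insertion.

**Last checks:**
- **Pressed fully home:** the TCP stopped at 0.0585 m, against 0.0586 m expected for seated and pressed 3 mm. It stayed there while the upward reaction on the tool rose from 7 to 13 N, so it is on a hard stop. About 5 N of sideways push remained.
- **Cap:** the last side picture shows it upright in its pocket.

**What disagreed or was not confirmed:**
- **Measurements:** the two cameras differed by about 1.5 mm on the shaft position and by a few degrees to about 10° on its yaw. I used values in between, and the insertion went cleanly.
- **Press depth:** the fingers hid the seated knob from the camera, so it rests on position and force, not on a picture.
- **Unit slip:** my first move was written in millimetres instead of metres. The row limit capped it along the intended direction, and nothing was touched.

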